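# Raise the bar-headed counter lamp to 60 degrees

## Robot

A 6-joint arm with a two-finger parallel gripper is mounted at the origin on the work surface. World frame = base frame: x ahead of the robot, y to its left, z up, the work surface at z = 0. Lengths are in m, angles in rad, forces in N, time in s.
With the tool pointing down it reaches from about 0.225 to 0.875 m from the base axis. Payload 3.4 kg.
Tool frame: the origin (TCP) lies between the finger pads; the fingertips stand 11 mm ahead of it and the grasp point (between the pads) lies 8 mm behind it; z points along the fingers, y is the direction in which the jaws open and shut (so a half turn about z gives the same grasp; the last joint's range is limited). The gripper opens to 85 mm and grips with 20 to 120 N. Pads are 22 mm wide; open, the fingers measure 114 mm over their backs; the gripper's body (76 mm by 85 mm) begins 54 mm behind the grasp point. The pads swing forward as they close: fully open they stand 13 mm farther back than shut.
Start: joints at [1.018, 0.276, 1.505, -0, 1.361, -0.121], TCP at [0.241, 0.522, 0.242] pointing down, gripper open.
Joint ranges: [-2.89, 2.89], [-0.75, 2.08], [0.22, 2.7], [-1.18, 4.32], [0.11, 2.71], [-2.7, 2.7]. Speed limits (rad/s): [2.57, 2.57, 3.14, 3.14, 3.14, 3.14].

## Interface

Orientations are given as a unit quaternion [w, x, y, z].
In Python, from rig import manip gives the robot as it stands. The module is installed in compiled form; this text tells all that it offers.
- The arm moves only by the tool move_arm, never from a script. Its argument "series" is a list that holds one entry, the list of rows, each a list of 7 numbers: the shift along the world's x, y, z in m, then the turn, a rotation vector about the world's x, y, z in rad, then the finger opening in m, from 0 to 0.0854. A call has 1 to 20 rows; each row shifts and turns the commanded pose from where the row before left it; what a row does not reach is not made up. A row lasts 1/12 s, in which the tool goes at most 41.7 mm and 7.16 degrees, less where a joint would pass 70% of its speed; a pose out of reach is approached as far as the arm can. A call with a gripper value outside its range is refused whole. The fingers move at their own pace and stop on an object; "newtons" is the grip in N (left out, the last holds). Time passes only in rows, so rows that do not move let the fingers close. It gives the time, the measured TCP pose, the force and the opening at its end, in the units of the state.
- manip.get_state(): the state, without advancing time (a new reading comes with each control period).
- manip.get_image(name): name is "side" or "top"; returns a dict with "color" (480x640x3 uint8, red, green, blue), "fx", "fy", "cx", "cy" (pixels), "R" (3x3) and "t" (3): a world point X has camera coordinates R X + t. Camera axes: x right, y down, z forward; pixel columns grow to the right and rows downward; lengths in m; the calibration is good to about 2 mm. A picture is of the moment at which its call begins. There is no depth.
- manip.sign_off(): hands the job in, once; it reports no verdict.
The state is a dict: "clock": time; "qpos": joint angles; "qd": joint speeds; "effort": joint torques, N m; "position": TCP position; "ee_rot": TCP orientation; "contact_force": force on the tool from outside, world axes, zero at the start; "moment": the same for the moment, N m; "width": finger opening in m.
Only numpy, scipy, OpenCV 4.12 (cv2) and the standard library are available. Lean on these libraries where they do the work, as an engineer would, in place of code of your own. Each camera call takes 0.05 s, during which the arm holds its last target.

## Task

The small work lamp with the long bar-shaped head has been folded down over the packing counter. Take it by the tongue at its tip, raise its arm to 60 degrees above the counter, let go and see that it stays there. Leave the lamp with the round head alone.

Things in the scene. Friction and masses are not known exactly. Their poses are not given: they have to be found in the camera images.
- bar_lamp: The lamp to set: fixed round steel foot 120 mm across, two cheeks 95 mm high holding an aluminium arm whose head is a flat bar 170 mm long across the arm, 42 wide, 18 thick, its far edge 178 mm from the hinge. Origin: centre of the foot's underside, on the counter; z up; the arm lies towards the body's -x, roughly to the robot; hinge axis parallel to y, 80 mm straight above the origin.
- bar_arm (a joint): Angle of the bar-headed lamp's arm above horizontal, in rad: 0 = level, out towards the robot; grows as the tip is raised (60 degrees = 1.047; stop at 1.75). A friction hinge of 0.8 N m: the arm stays wherever it is left; 4 to 6 N at the tongue moves it.
- bar_tab (a point): Where to hold: a point in the black tongue at the tip of that arm, beyond the head, on the centre line 212 mm from the hinge axis. The tongue is 22 mm wide (along the hinge axis), 14 thick, free for 50 mm beyond the head, and ends 16 mm past this point. Pinched across its 22 mm it pivots between the fingers, so the gripper can keep pointing straight down while the arm swings.
- disc_tab (a point): The same point, 212 mm from its hinge, in the tongue of the other lamp, which has the same foot, arm and tongue but a round flat head 90 mm across. Its arm starts at any angle up to about 70 degrees, so either lamp's tip may stand up to 300 mm above the counter. To be left alone.

How it is judged:
At the end, for the whole second after the job is handed in: The bar-headed lamp's arm, let go, rests at 60 degrees above horizontal, within 10 degrees either way (0.873 to 1.222 rad), and does not move (under 0.05 rad/s); the round-headed lamp's tongue is within 20 mm of where it was (value of joint bar_arm between 0.8727 and 1.2217 rad and velocity of joint bar_arm between -0.05 and 0.05 rad/s and distance of disc_tab from where it was at the start of the episode below 0.02 m); the robot touches nothing.
It fails at once if the round-headed lamp is moved (its tongue by more than 20 mm) (distance of disc_tab from where it was at the start of the episode above 0.02 m).
It also fails if it takes over 48 s, if anything falls off the work surface, if the arm or the gripper's body presses on something with over 40 N, if the wrist force passes 120 N, or if a joint passes its speed limit or range.

## Working session

There is one attempt and no reset: what is moved stays moved. The work goes in short steps, Python scripts to look and compute and a tool call to move; the robot and the scene stay as the last step left them, time stands still between calls to the robot, and variables do not carry over. Pictures are saved under pics/ and viewed, and the job is handed in when it is done.

Besides the shell and the picture viewer there is one more tool, called after ">>>" as name([rows], argument=value, ...), one row to a line, values as JSON. move_arm: Moves the arm, as the interface text tells. Its arguments: {"type":"object","properties":{"series":{"type":"array"},"newtons":{"type":"number"}},"required":["series"]}

```bash
mkdir -p pics
python3 - <<'E'
from rig import manip
import cv2,json,pickle
for n in("side","top"):
    d=manip.get_image(n); cv2.imwrite(f"pics/{n}0.png",d["color"][:,:,::-1]); pickle.dump(d,open(f"{n}0.pkl","wb"))
    print(n,d["fx"],d["cx"],d["cy"],d["R"],d["t"])
print(manip.get_state())
E
```

```text
side 597.0492982177274 325.29515802513083 234.05164388487893 [[ 0.8926282  -0.45064403 -0.01161291]
 [-0.24484563 -0.4630343  -0.85185084]
 [ 0.37850432  0.76322945 -0.5236557 ]] [-0.52426299  0.18677422  1.00884079]
top 451.5605559563651 318.3294285517291 230.75794981903599 [[-0.00829444 -0.9996473   0.02522843]
 [-0.99328646  0.00532529 -0.11555797]
 [ 0.11538286 -0.02601755 -0.9929803 ]] [-0.01733607  0.57699045  0.80443056]
{'clock': 0.1, 'qpos': array([ 1.01801785e+00,  2.76533509e-01,  1.50598850e+00,  4.30328200e-05,
        1.36073525e+00, -1.20982213e-01]), 'qd': array([ 0.00085222, -0.00234784, -0.00171562,  0.00190442, -0.00047542,
       -0.0004546 ]), 'effort': array([ 8.69022242e-04, -4.17705202e+01, -2.46406513e+01, -1.88627773e-04,
        5.76886101e-03,  2.56953865e-05]), 'position': array([0.24038118, 0.52184323, 0.2415324 ]), 'ee_rot': array([-2.94970240e-04,  2.14229123e-01,  9.76783082e-01, -7.78565266e-04]), 'contact_force': array([-0.10732771, -0.75682986, -0.51349461]), 'moment': array([ 0.02281555, -0.0275793 , -0.00412143]), 'width': 0.08504906525336599}
```

View pics/side0.png

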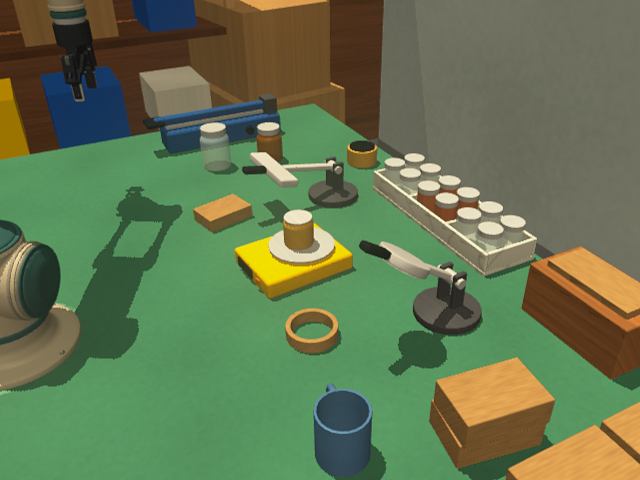

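View pics/top0.png

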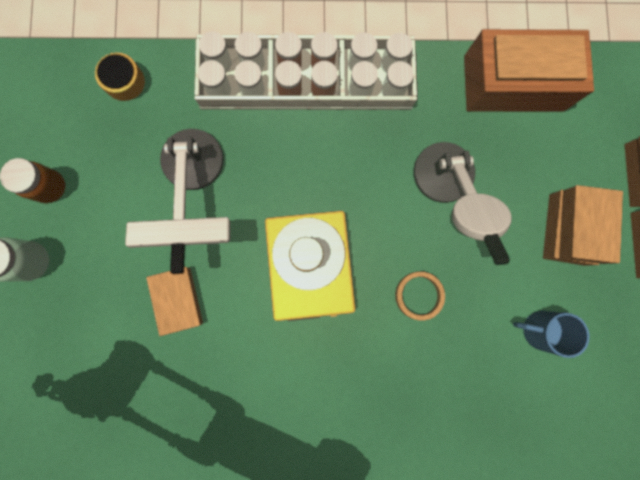

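The bar lamp is on the left in the top view, with its foot at about (192,159) and its tongue at about (178,258). In the side view its foot is at about (333,191) and its tongue at about (255,170). The disc lamp is well clear on the right. I'll enlarge both crops.

Run:
```python
import cv2
a=cv2.imread("pics/top0.png")[120:290,110:250]; cv2.imwrite("pics/topc.png",cv2.resize(a,None,fx=3.5,fy=3.5,interpolation=2))
a=cv2.imread("pics/side0.png")[140:220,230:370]; cv2.imwrite("pics/sidec.png",cv2.resize(a,None,fx=5,fy=5,interpolation=2))
```

```text
(no output)
```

View pics/topc.png

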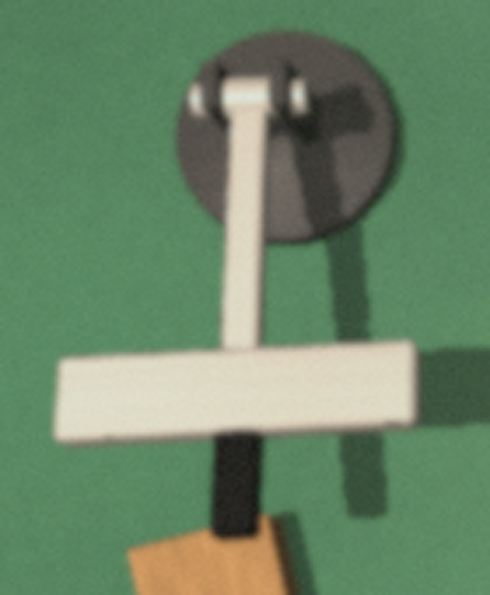

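View pics/sidec.png

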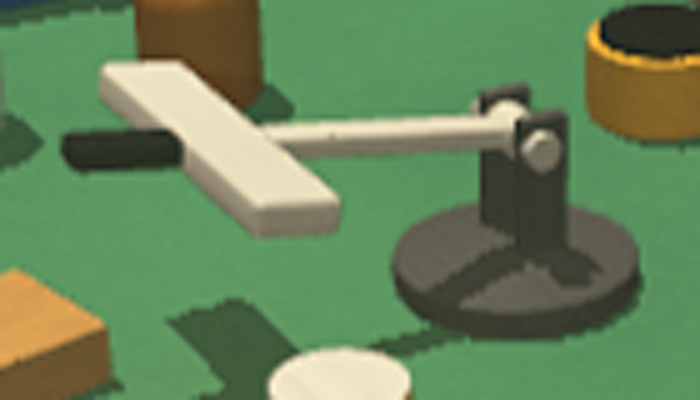

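```bash
cat > h.py <<'E'
import numpy as np,cv2,pickle
D={n:pickle.load(open(n+"0.pkl","rb")) for n in("side","top")}
def P(n):
    d=D[n];K=np.array([[d["fx"],0,d["cx"]],[0,d["fy"],d["cy"]],[0,0,1]]);return K@np.c_[d["R"],d["t"]]
def tri(t,s):
    X=cv2.triangulatePoints(P("top"),P("side"),np.array(t,float).reshape(2,1),np.array(s,float).reshape(2,1))[:,0];X=X[:3]/X[3]
    pr=[ (lambda v:v[:2]/v[2])(P(n)@np.r_[X,1]) for n in("top","side")]
    return X,pr[0]-t,pr[1]-s
def plane(n,uv,z):
    M=P(n);A=np.c_[M[:,0],M[:,1],M[:,2]*z+M[:,3]];v=np.linalg.solve(A,[*uv,1]);return v[:2]/v[2]
def proj(n,X):
    v=P(n)@np.r_[X,1];return v[:2]/v[2]
E
python3 - <<'E'
from h import *
T=lambda u,v:(110+u/3.5-.36,120+v/3.5-.36)
S=lambda u,v:(230+u/5-.4,140+v/5-.4)
h=tri(T(247,98),S(511,127));k=tri(T(302,97),S(543,150));e=tri(T(236,536),S(65,151))
print(h,k,e,sep="\n")
print("dist",np.linalg.norm(h[0]-e[0]))
print("foot",plane("top",T(286,138),.012),plane("side",S(517,268),.012))
# tongue root, at head edge
r=tri(T(238,433),S(180,148));print(r)
# head corners top side
for a,b in(((62,360),(105,64)),((414,343),(338,200)),((57,440),(105,64))):print(tri(T(*a),S(*b)))
# brick
for c in((128,550),(265,515)):print("brick",plane("top",T(*c),.03))
# lamp disc tip
print(tri((503,262),(362,246)))
E
```

```text
(array([0.71954953, 0.22405818, 0.08214703]), array([-0.28213103,  0.69799277]), array([ 0.31764302, -0.06311709]))
(array([0.72128985, 0.19625718, 0.08132863]), array([-0.06466925,  0.1585692 ]), array([ 0.07331668, -0.01522757]))
(array([0.49667316, 0.21162598, 0.12483184]), array([-0.48160111,  1.35871744]), array([ 0.62356395, -0.00801738]))
dist 0.22726730888772864
foot [0.7197029  0.22165297] [0.71669494 0.21477219]
(array([0.54854647, 0.21428121, 0.11347559]), array([ 0.16744757, -0.4529475 ]), array([-0.20784577,  0.01093031]))
(array([0.56134896, 0.30321685, 0.11768619]), array([-4.42045254, 12.76473331]), array([ 5.51135993, -0.46099069]))
(array([0.58928416, 0.13237718, 0.1143177 ]), array([-0.25351801,  0.65961081]), array([ 0.31516951, -0.03832355]))
(array([0.54476323, 0.29534519, 0.12303921]), array([ 0.13229326, -0.36594056]), array([-0.15885867,  0.00355536]))
brick [0.49441535 0.29352103]
brick [0.51209878 0.22305853]
(array([ 0.50683446, -0.28654835,  0.20916361]), array([-0.56019538,  1.37244713]), array([ 0.83386764, -0.18901018]))
```

The triangulation holds up. The hinge is at (0.7195, 0.222, 0.081), against a given height of 0.080. The tongue end is 227 mm from it, against an expected 228, with the arm at about 0.195 rad. That puts bar_tab at about (0.512, 0.212, 0.1225), with the arm direction about 0.05 rad off -x. The jaw line needs about +0.48 rad of yaw. I'll move above it first.

>>> move_arm([
  [[0.017,-0.0194,0,0,0,0.03,0.085],[0.017,-0.0194,0,0,0,0.03,0.085],[0.017,-0.0194,0,0,0,0.03,0.085],[0.017,-0.0194,0,0,0,0.03,0.085],[0.017,-0.0194,0,0,0,0.03,0.085],[0.017,-0.0194,0,0,0,0.03,0.085],[0.017,-0.0194,0,0,0,0.03,0.085],[0.017,-0.0194,0,0,0,0.03,0.085],[0.017,-0.0194,0,0,0,0.03,0.085],[0.017,-0.0194,0,0,0,0.03,0.085],[0.017,-0.0194,0,0,0,0.03,0.085],[0.017,-0.0194,0,0,0,0.03,0.085],[0.017,-0.0194,0,0,0,0.03,0.085],[0.017,-0.0194,0,0,0,0.03,0.085],[0.017,-0.0194,0,0,0,0.03,0.085],[0.017,-0.0194,0,0,0,0.03,0.085],[0,0,0,0,0,0,0.085],[0,0,0,0,0,0,0.085],[0,0,0,0,0,0,0.085]],
], newtons=40)

```text
clock: 1.68
position: [0.5121, 0.212, 0.2419]
ee_rot: [-0.001, -0.024, 1.0, 0.0]
contact_force: [0.3, -0.2, 0.5]
width: 0.0851
```

>>> move_arm([
  [[0,0,-0.0128,0,0,0,0.085],[0,0,-0.0128,0,0,0,0.085],[0,0,-0.0128,0,0,0,0.085],[0,0,-0.0128,0,0,0,0.085],[0,0,-0.0128,0,0,0,0.085],[0,0,-0.0128,0,0,0,0.085],[0,0,-0.0128,0,0,0,0.085],[0,0,-0.0128,0,0,0,0.085],[0,0,-0.0128,0,0,0,0.085],[0,0,-0.0128,0,0,0,0.085],[0,0,0,0,0,0,0.085],[0,0,0,0,0,0,0.085]],
])

```text
clock: 2.68
position: [0.5115, 0.2126, 0.114]
ee_rot: [-0.001, -0.025, 1.0, -0.0]
contact_force: [0.0, 0.3, 1.1]
width: 0.0848
```

Run:
```python
from rig import manip
import cv2,numpy as np
o=[]
a=manip.get_image("top")["color"][120:300,100:260,::-1];b=manip.get_image("side")["color"][70:230,200:380,::-1]
cv2.imwrite("pics/t1.png",cv2.resize(a,None,fx=3.3,fy=3.3,interpolation=2));cv2.imwrite("pics/s1.png",cv2.resize(b,None,fx=3.6,fy=3.6,interpolation=2))
```

```text
(no output)
```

View pics/s1.png

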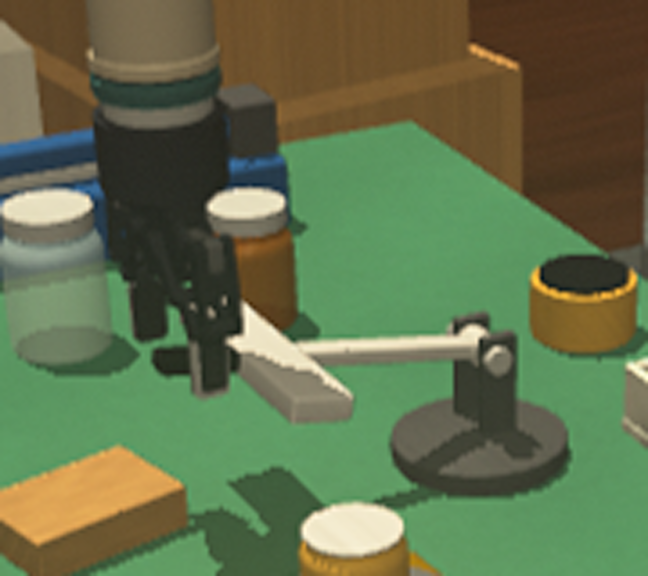

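View pics/t1.png

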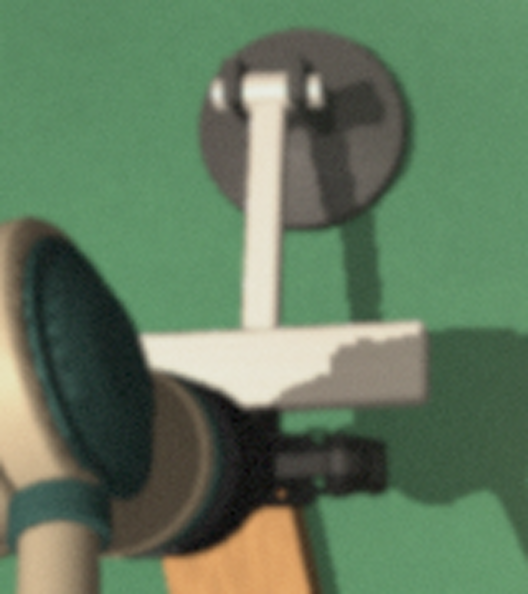

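The fingers straddle the black tongue (near finger at side crop (210,360), tongue end at (160,360)) and are clear of the head. No contact force shows. Closing now.

>>> move_arm([
  [[0,0,0,0,0,0,0.01],[0,0,0,0,0,0,0.01],[0,0,0,0,0,0,0.01],[0,0,0,0,0,0,0.01],[0,0,0,0,0,0,0.01],[0,0,0,0,0,0,0.01],[0,0,0,0,0,0,0.01],[0,0,0,0,0,0,0.01],[0,0,0,0,0,0,0.01],[0,0,0,0,0,0,0.01]],
], newtons=40)

```text
clock: 3.62
position: [0.5127, 0.2126, 0.1146]
ee_rot: [0.0, -0.024, 1.0, 0.001]
contact_force: [-1.4, 4.8, 2.9]
width: 0.0209
```

Run:
```python
import numpy as np
# grasp arc: relative displacements along u from a0 to 1.06
a=np.linspace(.195,1.06,13);u=np.array([-.9988,-.05])
p=np.c_[.212*np.cos(a)[:,None]*u,.212*np.sin(a)]
print(np.round(np.diff(p,axis=0),4).tolist(),p[-1]-p[0])
```

```text
[[0.0035, 0.0002, 0.0149], [0.0046, 0.0002, 0.0146], [0.0056, 0.0003, 0.0142], [0.0066, 0.0003, 0.0138], [0.0076, 0.0004, 0.0133], [0.0085, 0.0004, 0.0127], [0.0094, 0.0005, 0.012], [0.0102, 0.0005, 0.0113], [0.011, 0.0006, 0.0106], [0.0118, 0.0006, 0.0097], [0.0124, 0.0006, 0.0089], [0.013, 0.0007, 0.0079]] [0.10421602 0.00521706 0.14386086]
```

Gripped at 20.9 mm, close to the 22 mm tongue. Swinging the first half of the arc.

>>> move_arm([
  [[0.0017,0.0001,0.0075,0,0,0,0.01],[0.0018,0.0001,0.0074,0,0,0,0.01],[0.0023,0.0001,0.0073,0,0,0,0.01],[0.0023,0.0001,0.0073,0,0,0,0.01],[0.0028,0.0002,0.0071,0,0,0,0.01],[0.0028,0.0001,0.0071,0,0,0,0.01],[0.0033,0.0002,0.0069,0,0,0,0.01],[0.0033,0.0001,0.0069,0,0,0,0.01],[0.0038,0.0002,0.0067,0,0,0,0.01],[0.0038,0.0002,0.0066,0,0,0,0.01],[0.0042,0.0002,0.0064,0,0,0,0.01],[0.0043,0.0002,0.0063,0,0,0,0.01],[0,0,0,0,0,0,0.01]],
])

```text
clock: 4.7
position: [0.5482, 0.2142, 0.1966]
ee_rot: [-0.002, -0.024, 1.0, 0.0]
contact_force: [-0.8, 5.3, -1.1]
width: 0.0215
```

>>> move_arm([
  [[0.0047,0.0002,0.006,0,0,0,0.01],[0.0047,0.0003,0.006,0,0,0,0.01],[0.0051,0.0002,0.0057,0,0,0,0.01],[0.0051,0.0003,0.0056,0,0,0,0.01],[0.0055,0.0003,0.0053,0,0,0,0.01],[0.0055,0.0003,0.0053,0,0,0,0.01],[0.0059,0.0003,0.0049,0,0,0,0.01],[0.0059,0.0003,0.0048,0,0,0,0.01],[0.0062,0.0003,0.0045,0,0,0,0.01],[0.0062,0.0003,0.0044,0,0,0,0.01],[0.0065,0.0003,0.004,0,0,0,0.01],[0.0065,0.0004,0.0039,0,0,0,0.01],[0,0,0,0,0,0,0.01],[0,0,0,0,0,0,0.01],[0,0,0,0,0,0,0.01]],
])

```text
clock: 5.95
position: [0.6148, 0.2173, 0.2565]
ee_rot: [-0.003, -0.024, 1.0, -0.0]
contact_force: [-2.5, 3.8, -2.3]
width: 0.0215
```

Run:
```python
from rig import manip
import cv2,numpy as np
a=manip.get_image("side")["color"][20:230,180:420,::-1]
cv2.imwrite("pics/s2.png",cv2.resize(a,None,fx=2.8,fy=2.8,interpolation=2))
```

```text
(no output)
```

View pics/s2.png

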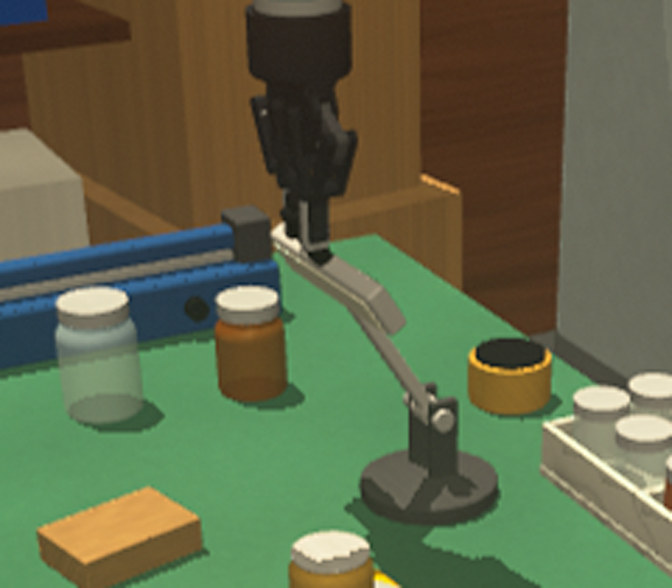

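The arm is up in the grip, with the tongue between the fingers at crop (310,240). Grasp height and x both give about 60 degrees. Now I'll release and retreat straight up.

>>> move_arm([
  [[0,0,0,0,0,0,0.05],[0,0,0,0,0,0,0.085],[0,0,0,0,0,0,0.085],[0,0,0,0,0,0,0.085],[0,0,0,0,0,0,0.085],[0,0,0,0,0,0,0.085],[0,0,0,0,0,0,0.085],[0,0,0,0,0,0,0.085],[0,0,0.01,0,0,0,0.085],[0,0,0.01,0,0,0,0.085],[0,0,0.01,0,0,0,0.085],[-0.01,0,0.01,0,0,0,0.085],[-0.01,0,0.01,0,0,0,0.085],[-0.01,0,0.01,0,0,0,0.085],[-0.02,0,0.01,0,0,0,0.085],[-0.02,0,0.01,0,0,0,0.085],[-0.02,0,0.01,0,0,0,0.085],[-0.02,0,0,0,0,0,0.085],[0,0,0,0,0,0,0.085],[0,0,0,0,0,0,0.085]],
])

```text
clock: 7.67
position: [0.5054, 0.2172, 0.3499]
ee_rot: [0.001, -0.025, 1.0, 0.0]
contact_force: [-0.3, 0.5, -0.6]
width: 0.0853
```

Run:
```python
from rig import manip
import cv2,numpy as np
from h import *
a=manip.get_image("side")["color"];cv2.imwrite("pics/s3f.png",a[:,:,::-1])
b=manip.get_image("top")["color"]
cv2.imwrite("pics/s3.png",cv2.resize(a[60:220,230:370,::-1],None,fx=3.6,fy=3.6,interpolation=2))
cv2.imwrite("pics/t3f.png",b[:,:,::-1])
cv2.imwrite("pics/t3.png",cv2.resize(b[110:260,110:260,::-1],None,fx=3.6,fy=3.6,interpolation=2))
# disc lamp diff vs start
d=np.abs(a.astype(int)-D["side"]["color"])[230:330,350:490].mean();e=np.abs(b.astype(int)-D["top"]["color"])[140:270,410:520].mean();print(d,e)
H=np.array([.7195,.222,.081])
for g in(50,55,60,65,70):
    r=np.radians(g);X=H+.228*np.r_[np.cos(r)*np.array([-.9988,-.05]),np.sin(r)];print(g,(proj("side",X)-(230,60))*3.6,(proj("top",X)-(110,110))*3.6)
```

```text
2.8718095238095236 6.096526806526806
50 [150.69170925 163.18327669] [137.5324725  379.71143769]
55 [173.95401313 138.38585456] [125.44906465 332.64737622]
60 [198.84906072 115.68447388] [114.32997937 282.08306452]
65 [225.11412994  95.30690735] [104.39323354 228.65903432]
70 [252.47089636  77.44876849] [ 95.8422483  173.13066929]
```

View pics/s3.png

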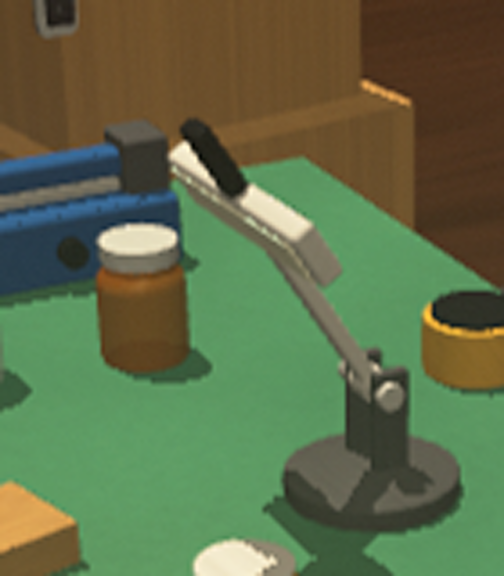

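View pics/t3.png

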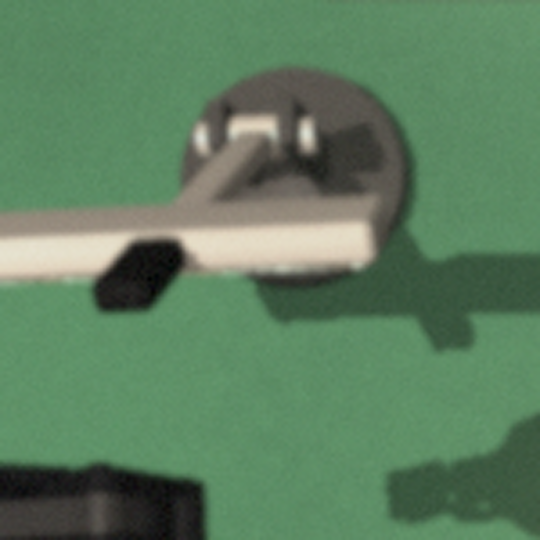

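The arm stands free. The tongue end is at side crop (194,126) and top crop (120,290), which gives about 58.5–59 degrees. I'll wait a second, then check that it is still and that the round lamp hasn't moved.

>>> move_arm([
  [[0,0,0,0,0,0,0.085],[0,0,0,0,0,0,0.085],[0,0,0,0,0,0,0.085],[0,0,0,0,0,0,0.085],[0,0,0,0,0,0,0.085],[0,0,0,0,0,0,0.085],[0,0,0,0,0,0,0.085],[0,0,0,0,0,0,0.085],[0,0,0,0,0,0,0.085],[0,0,0,0,0,0,0.085],[0,0,0,0,0,0,0.085],[0,0,0,0,0,0,0.085]],
])

```text
clock: 8.77
position: [0.5068, 0.2172, 0.3483]
ee_rot: [0.0, -0.024, 1.0, 0.0]
contact_force: [0.2, -0.3, -0.1]
width: 0.0851
```

Run:
```python
from rig import manip
from h import *
a=manip.get_image("side")["color"];b=manip.get_image("top")["color"]
s=cv2.imread("pics/s3f.png")[:,:,::-1];t=cv2.imread("pics/t3f.png")[:,:,::-1]
f=lambda p,q,r,c:cv2.phaseCorrelate(*[np.ascontiguousarray(cv2.cvtColor(np.ascontiguousarray(x),cv2.COLOR_RGB2GRAY)[r,c]).astype(float) for x in(p,q)])
print("bar still",f(s,a,slice(85,150),slice(270,330)),f(t,b,slice(140,205),slice(115,220)))
print("disc",f(D["side"]["color"],a,slice(230,330),slice(350,490)),f(D["top"]["color"],b,slice(140,270),slice(410,520)))
cv2.imwrite("pics/d.png",np.hstack([cv2.resize(x[130:280,400:530,::-1],None,fx=3,fy=3) for x in(D["top"]["color"],b)]))
```

```text
bar still ((-0.0006194881596250923, 0.0015419372681932941), 0.9825419857717188) ((0.04186709488835305, 0.04327747143018712), 1.06605189871729)
disc ((-0.00941935758342538, 0.012776806610659719), 0.9642741365181012) ((-0.014613188878165317, 0.5213261449528517), 1.0232453646229385)
```

View pics/d.png

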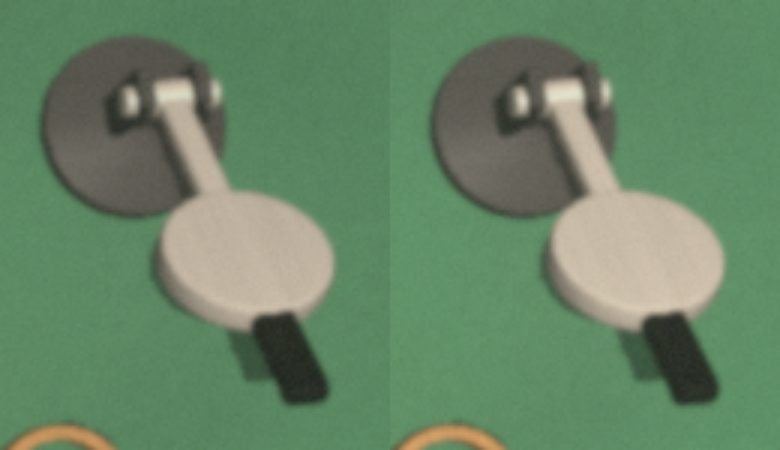

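The round lamp looks the same before and after: foot, head and tongue are at the same pixels. The bar lamp is still, so I'm handing in.

```bash
python3 -c "
from rig import manip
print(manip.sign_off())"
```

```text
the job is handed in; nothing more can be done
None
```

I raised the bar-headed lamp's arm by its tongue to about 59 degrees, let go and backed off, and it stayed there. I handed the job in at about 9 s; sign-off gives no verdict.

- **Angle:** After release, both pictures put the arm at about 58.5–59 degrees, inside the 50–70 degree window. While still gripped, the tool position gave about 60 degrees.
- **Stillness:** Over the following second the bar lamp shifted less than 0.1 pixel in both views.
- **Round lamp:** The side view shows no shift (0.02 pixel). The top view gave 0.5 pixel, roughly 1 mm. I did not look into that small disagreement, but the before and after crops look the same and the limit is 20 mm.
- **Robot:** It was clear of everything, with the gripper open and the wrist force about zero.

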